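# Take the cured butt cap out of the clamshell jig

## Robot

A 7-joint arm with a two-finger parallel gripper is mounted at the origin on the work surface. World frame = base frame: x ahead of the robot, y to its left, z up, the work surface at z = 0. Lengths are in m, angles in rad, forces in N, time in s.
With the tool pointing down it reaches from about 0.4 to 0.875 m from the base axis. Payload 6.5 kg.
Tool frame: the origin (TCP) lies on the centre line of the jaws, within the pads' length; the fingertips stand bot.tip_reach ahead of it and the grasp point (between the pads) lies 5 mm behind it (bot.tip_reach is the distance from the TCP to the fingertips, in m); x points along the fingers, z is the direction in which the jaws open and shut, and the axes are right-handed (so a half turn about x gives the same grasp; the last joint's range is limited). The gripper opens to 88 mm and grips with 3 to 60 N. Pads are 18 mm wide; open, the fingers measure 123 mm over their backs; the gripper's body (75 mm by 187 mm) begins 45 mm behind the grasp point.
Start: joints at [-1.406, 0.536, -0.004, 1.538, 0.003, 1.067, -0.071], TCP at [0.149, 0.633, 0.253] pointing down, gripper open.
Joint ranges: [-2.7, 2.7], [-0.37, 2.16], [-1.27, 1.26], [0.24, 2.4], [-1.31, 4.45], [0.19, 1.91], [-2.76, 2.76]. Speed limits (rad/s): [2.39, 2.39, 3.14, 3.14, 3.14, 3.14, 3.14].

## Interface

Orientations are given as a rotation vector (axis times angle).
In Python, from rig import bot gives the robot as it stands. The module is installed in compiled form; this text tells all that it offers.
- The arm moves only by the tool play_rows, never from a script. Its argument "targets" is a list of rows, each an object with "twist": the turn, a rotation vector about the tool's x, y, z in units of 5 degrees (1.0 is 5 degrees), a list of three; "dp": the shift along the tool's x, y, z in units of 40 mm (1.0 is 40 mm), a list of three; "claw": the opening, from 0 (shut) to 1 (fully open). In form: [{"twist": [rx, ry, rz], "dp": [dx, dy, dz], "claw": claw}, ...]. A call has 1 to 5 rows; each row is the pose to reach, as a shift and turn from the pose commanded when the call began, along the tool's axes at that moment; what a row does not reach only later rows make up. A row lasts 1/10 s, in which the tool goes at most 50 mm and 8.59 degrees, less where a joint would pass 70% of its speed; a pose out of reach is approached as far as the arm can. A call with a gripper value outside its range is refused whole. The fingers move at their own pace and stop on an object; the grip force is fixed at half the most. Time passes only in rows, so rows that repeat a pose let the fingers close. It gives the time, the measured TCP pose, the force and the opening at its end, in the units of the state.
- bot.get_obs(): the state, without advancing time (a new reading comes with each control period).
- bot.camera(name): name is "scene" or "side" or "wrist"; returns the picture (400x640x3 uint8, red, green, blue); there is no depth.
- bot.camera_info(name): a dict with "vfov" (degrees; the focal length in pixels is half the picture's height over the tangent of half this angle, whatever the lens; pixels are square), "cx", "cy" (the principal point, pixels), "D" ([k1, k2, p1, p2, k3] as OpenCV has them; the pictures are not rectified), "T" (4x4, takes a point from camera to world coordinates). Camera axes: x right, y down, z forward; pixel columns grow to the right and rows downward; lengths in m; the calibration is good to about 2 mm. A picture is of the moment at which its call begins: read the wrist's pose just before it. camera_info takes no time and is no camera call; for the wrist camera it gives the pose at the moment of the call.
- bot.finish_job(): hands the job in, once; it reports no verdict.
The state is a dict: "time_s": time; "joint_positions": joint angles; "qvel": joint speeds; "joint_torque": joint torques, N m; "tool_pos": TCP position; "tool_rot": TCP orientation; "force": force on the tool from outside, world axes, zero at the start; "moment": the same for the moment, N m; "gripper_width": finger opening in m.
Only numpy, scipy, OpenCV 4.12 (cv2) and the standard library are available. Lean on these libraries where they do the work, as an engineer would, in place of code of your own. Each camera call takes 0.05 s, during which the arm holds its last target. There are 200 camera calls.

## Task

In this racket shop, a racket butt cap has finished curing inside the closed clamshell jig. Swing the jig's lid by its side bar up and over, past vertical, until it stays open by itself; then lift the cap out of its nest and set it down upright, without dropping it, in the shallow plywood tray with the finished caps.

Things in the scene. Friction and masses are not known exactly. Their poses are not given: they have to be found in the camera images.
- lid (a joint): Jig lid hinge, rad: 0 closed, grows opening, stop 1.95. Jig: aluminium block fixed to the counter, 120 x 110 mm, parting face 45 mm up. Lid: hollow grey cover of that outline, 42 mm high, 0.5 kg, hinged on the edge away from the robot (yaw within 0.3 rad of straight ahead). Free hinge: let go below about 1.2 rad it falls shut, beyond it falls open to the stop. About 3 N at the bar lifts it.
- lid_handle (a point): Grip point on the lid's side bar: round, 16 mm thick, parallel to the hinge, jutting 80 mm from the lid's right side (seen from the robot) near its front; point on its axis, 50 mm from the lid, 62 mm above the counter when shut. Axes turn with the lid; shut: x to the hinge, y to the lid, z up. Hinge line: along y through x +107, z -17 mm. Pinched from above, the bar turns between the fingers.
- cap: Black plastic cap in the jig, 42 mm high, about 35 g: round foot 36 mm wide, 10 mm high, then an eight-sided stub 30 mm across flats. Origin centre of underside, z up, flats face +y and -y. Stands upright mid-jig, 12 mm deep in a round nest 40 mm wide; 30 mm shows above the parting face once the lid is open. Like caps stand in the tray and on the counter.
- tray: Shallow plywood tray fixed to the counter, 160 (x) by 150 mm (y), walls 20 mm high, 5 mm thick, floor 5 mm thick. Origin centre of underside, z up, x roughly away from the robot. Two finished caps stand in its far half (x +40, y -45 and +45 mm); its near half is free. It stands left or right of a deeper grey scrap bin (60 mm high), which is not meant.
Mind the look-alikes: they are no part of the job. Several things look just like the tray: the one meant starts farthest from the robot's base. Leave any red look-alike of the part that bears lid alone.

How it is judged:
On the way, in this order (a step that is already met when the one before it is completed fails the run):
1. the lid is swung well past vertical (over 100 degrees) (value of joint lid above 1.75 rad), for 0.2 s.
2. the cap is lifted clear of its nest with the lid still open (height (world z) of cap above 0.06 m and value of joint lid above 1.75 rad), for 0.1 s.
At the end, for the whole second after the job is handed in: The lid stands open by itself beyond 1.75 rad, and the cap from the jig stands at rest on the tray's floor inside its walls (origin within 7 mm of the floor's top), upright within 10 degrees (value of joint lid above 1.75 rad and x of cap in the frame of tray between -0.075 and 0.075 m and y of cap in the frame of tray between -0.07 and 0.07 m and z of cap in the frame of tray below 0.012 m and angle between cap's own z axis and vertical below 0.17 rad and linear speed of cap below 0.03 m/s); the robot touches nothing.
It fails at once if the cap is dropped into the tray (arrives faster than 0.7 m/s, a fall of about 25 mm) (linear speed of cap above 0.7 m/s and horizontal distance between cap and tray below 0.1 m and height (world z) of cap below 0.03 m).
It also fails if it takes over 56 s, if anything falls off the work surface, if the arm or the gripper's body presses on something with over 40 N, if the wrist force passes 120 N, or if a joint passes its speed limit or range.

## Working session

There is one attempt and no reset: what is moved stays moved. The work goes in short steps, Python scripts to look and compute and a tool call to move; the robot and the scene stay as the last step left them, time stands still between calls to the robot, and variables do not carry over. Pictures are saved under pics/ and viewed, about 8 in all and at most 12, crops included, and the job is handed in when it is done.

Besides the shell and the picture viewer there is one more tool, called after "Call:" as a command line: name --argument value ..., lists and objects as JSON in quotes. play_rows: Moves the arm, as the interface text tells. Its arguments: {"type":"object","properties":{"targets":{"type":"array","items":{"type":"object","properties":{"twist":{"type":"array","items":{"type":"number"}},"dp":{"type":"array","items":{"type":"number"}},"claw":{"type":"number"}}}}},"required":["targets"]}

```bash
mkdir -p pics; cat > h.py <<'E'
import numpy as np, cv2
from rig import bot
from scipy.spatial.transform import Rotation as R
def K(n):
    i=bot.camera_info(n); f=200/np.tan(np.radians(i['vfov'])/2)
    return np.array([[f,0,i['cx']],[0,f,i['cy']],[0,0,1]]),np.array(i['D'],float),np.array(i['T'])
def pix2w(n,uv,z,KK=None):
    k,D,T=KK or K(n)
    p=cv2.undistortPoints(np.array(uv,float).reshape(-1,1,2),k,D).reshape(-1,2)
    d=np.c_[p,np.ones(len(p))]@T[:3,:3].T; o=T[:3,3]
    return o+d*((np.array(z)-o[2])/d[:,2])[:,None]
def w2pix(n,P,KK=None):
    k,D,T=KK or K(n); Ti=np.linalg.inv(T)
    return cv2.projectPoints(np.array(P,float).reshape(-1,3),cv2.Rodrigues(Ti[:3,:3])[0],Ti[:3,3],k,D)[0].reshape(-1,2)
def snap(n,f):
    im=bot.camera(n); cv2.imwrite('pics/'+f,im[:,:,::-1]); return im
def st():
    o=bot.get_obs(); return o,np.array(o['tool_pos']),R.from_rotvec(o['tool_rot'])
E
python3 - <<'E'
from h import *
np.set_printoptions(precision=3,suppress=True)
o,p,r=st(); print(o['time_s'],p,r.as_matrix(),o['gripper_width'],bot.tip_reach)
for n in('scene','side','wrist'):
    snap(n,n+'0.png'); k,D,T=K(n); print(n,k[0,0],D,T)
E
```

```text
0.0 [0.149 0.632 0.252] [[-0.    -0.973  0.229]
 [-0.002  0.229  0.973]
 [-1.    -0.    -0.002]] 0.08813389810888524 0.014
scene 429.3418716252708 [-0.115  0.     0.     0.     0.   ] [[-0.176  0.857 -0.485  0.906]
 [ 0.984  0.151 -0.089  0.026]
 [-0.003 -0.493 -0.87   0.87 ]
 [ 0.     0.     0.     1.   ]]
side 513.182578493452 [-0.106  0.     0.     0.     0.   ] [[ 0.99  -0.061  0.126  0.311]
 [-0.139 -0.533  0.834 -1.206]
 [ 0.016 -0.844 -0.537  0.807]
 [ 0.     0.     0.     1.   ]]
wrist 348.3069137168272 [-0.052  0.     0.     0.     0.   ] [[ 0.23   0.933  0.279  0.077]
 [ 0.973 -0.22  -0.067  0.65 ]
 [-0.001  0.287 -0.958  0.384]
 [ 0.     0.     0.     1.   ]]
```

View pics/scene0.png

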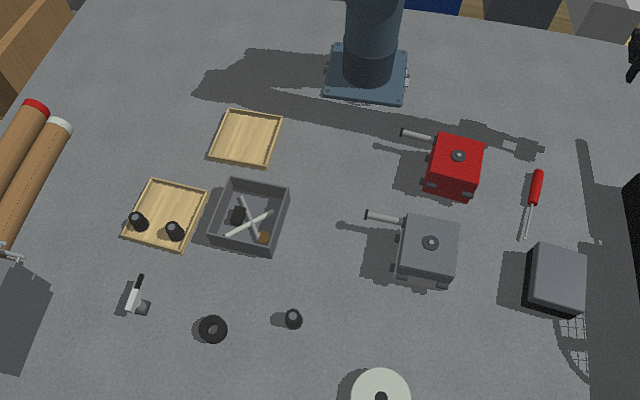

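View pics/side0.png

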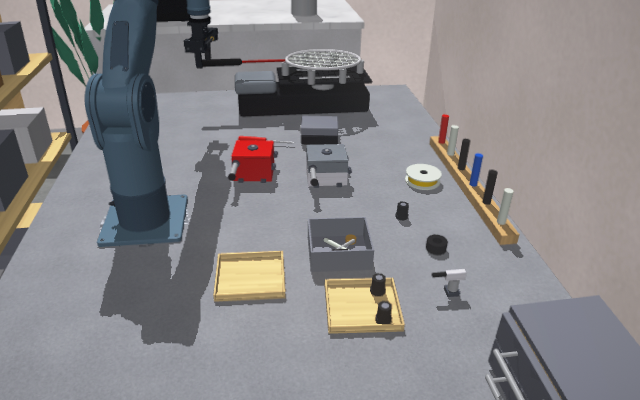

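The scene view shows the grey jig at about (430,245) with its bar tip at (368,215). The red look-alike is at (455,165). There are two trays: an empty one at (245,137) and one holding two caps at (165,215). The tray with caps is farther from the base and stands beside the grey bin, so it fits the description. I'll confirm it in an enlarged crop.

```bash
python3 - <<'E'
from h import *
np.set_printoptions(precision=3,suppress=True)
a=cv2.imread('pics/scene0.png'); b=cv2.imread('pics/side0.png')
c1=cv2.resize(a[195:295,350:480],None,fx=4,fy=4,interpolation=2)   #520x400
c2=cv2.resize(a[170:260,115:215],None,fx=2.6,fy=2.6,interpolation=2) 
c3=cv2.resize(b[135:195,295:360],None,fx=4,fy=4,interpolation=2)
out=np.zeros((600,800,3),np.uint8); out[:400,:520]=c1; out[:c2.shape[0],530:530+c2.shape[1]]=c2; out[300:300+c3.shape[0],530:530+c3.shape[1]]=c3
cv2.imwrite('pics/crop1.png',out)
print(pix2w('scene',[(368,215),(402,220)],[.062,.062]))
print('trays',pix2w('scene',[(165,215),(245,137)],[.01,.01]))
E
```

```text
[[0.479 0.055 0.062]
 [0.478 0.127 0.062]]
trays [[ 0.532 -0.399  0.01 ]
 [ 0.285 -0.274  0.01 ]]
```

View pics/crop1.png

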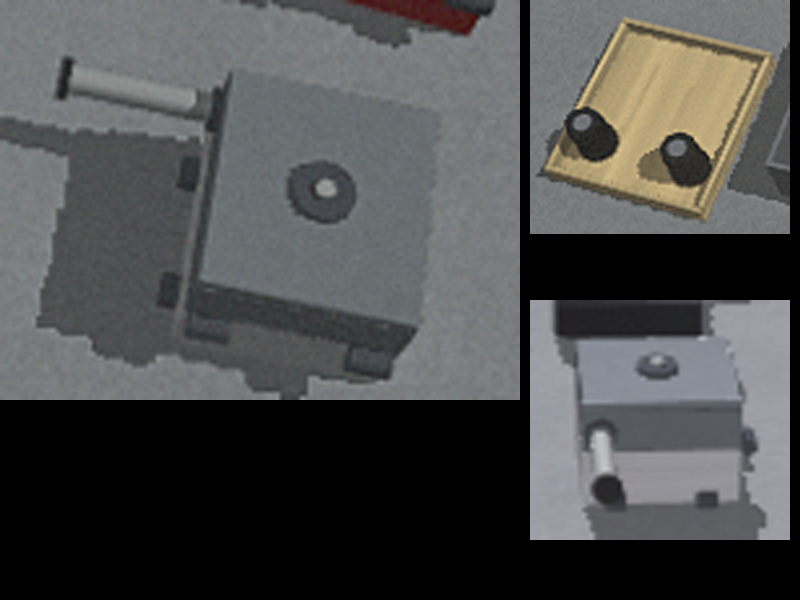

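The crop confirms the grey jig, with its bar running from scene (366,214) to (402,222), and the target tray with two caps in its far half.

```bash
python3 - <<'E'
from h import *
np.set_printoptions(precision=4,suppress=True)
print('bar',pix2w('scene',[(366.2,214.5),(402,221.7)],[.062]*2))
c=pix2w('scene',[(408,212.5),(460,223),(454.5,276),(397.5,264.5)],[.087]*4)
print('lid',c,c.mean(0),[np.linalg.norm(c[i]-c[i-1]) for i in range(4)])
t=pix2w('scene',[(151.5,176.9),(208.5,191.2),(182.3,253.8),(120.8,237.3)],[.02]*4)
print('tray',t,t.mean(0),[np.linalg.norm(t[i]-t[i-1]) for i in range(4)])
for q in(c,t):
  d=(q[3]-q[0])+(q[2]-q[1]); e=(q[1]-q[0])+(q[2]-q[3]); print('yaws',np.arctan2(d[1],d[0]),np.arctan2(-e[0],e[1]))
# side check: bar on side view
print('side bar', pix2w('side',[(295+(606-530)/4,135+(488-300)/4),(295+(600-530)/4,135+(430-300)/4)],[.062]*2))
for n in('scene','side'): print(n,w2pix(n,[c.mean(0)]))
E
```

```text
bar [[0.478  0.0511 0.062 ]
 [0.4819 0.1278 0.062 ]]
lid [[0.4717 0.1352 0.087 ]
 [0.4775 0.2436 0.087 ]
 [0.5944 0.2353 0.087 ]
 [0.5891 0.1237 0.087 ]] [0.5332 0.1845 0.087 ] [np.float64(0.11805007086698885), np.float64(0.10855538412778816), np.float64(0.11723493883951826), np.float64(0.11171158838507046)]
tray [[ 0.445  -0.4626  0.02  ]
 [ 0.4591 -0.3137  0.02  ]
 [ 0.6193 -0.3238  0.02  ]
 [ 0.608  -0.4748  0.02  ]] [ 0.5329 -0.3937  0.02  ] [np.float64(0.16338346989894836), np.float64(0.1495469157486815), np.float64(0.16044751598319604), np.float64(0.15141869985875214)]
yaws -0.08384226330115037 -0.05017755525391049
yaws -0.06916389713245456 -0.08459215925564002
side bar [[0.4767 0.0475 0.062 ]
 [0.483  0.133  0.062 ]]
scene [[430.1577 243.1903]]
side [[326.6842 151.4392]]
```

```bash
cat >> h.py <<'E'
np.set_printoptions(precision=4,suppress=True)
def goal(pos,yaw):
    "print dp, twist (move units) from the present pose to TCP pos, tool down, jaws opening along yaw"
    o,p,r=st(); z=np.array([np.cos(yaw),np.sin(yaw),0]); x=np.array([0,0,-1.]); y=np.cross(z,x)
    rt=R.from_matrix(np.c_[x,y,z])
    print('t',o['time_s'],'at',p,'dp',r.inv().apply(np.array(pos)-p)/.04,'tw',np.degrees((r.inv()*rt).as_rotvec())/5,'F',o['force'],'w',o['gripper_width'])
E
python3 -c "
from h import *
goal([.479,.08,.2],-.07)"
```

```text
t 0.15 at [0.1486 0.6323 0.252 ] dp [  1.3172 -11.1994 -11.5511] tw [16.1578 -0.0119  0.0114] F [ 0.6083 -0.0294 -0.2797] w 0.08828820803683354
```

Call:
play_rows --targets '[{"twist": [1.3, 0, 0], "dp": [0, -0.85, -0.87], "claw": 1}, {"twist": [2.6, 0, 0], "dp": [0, -1.7, -1.75], "claw": 1}, {"twist": [3.9, 0, 0], "dp": [0, -2.55, -2.6], "claw": 1}, {"twist": [5.2, 0, 0], "dp": [0, -3.4, -3.5], "claw": 1}, {"twist": [6.5, 0, 0], "dp": [0, -4.25, -4.4], "claw": 1}]'

```text
time_s: 0.65
tool_pos: [0.2746, 0.4206, 0.2526]
tool_rot: [-0.601, 1.486, 0.601]
force: [0.4, -0.4, 0.8]
gripper_width: 0.088
```

```bash
python3 -c "
from h import *
goal([.479,.08,.2],-.07)"
```

```text
t 0.65 at [0.2746 0.4206 0.2526] dp [ 1.3153 -9.6744 -2.2424] tw [ 9.6054 -0.0005 -0.0001] F [ 0.3915 -0.419   0.7789] w 0.08795858947028803
```

Call:
play_rows --targets '[{"twist": [1.3, 0, 0], "dp": [0.2, -1.15, -0.25], "claw": 1}, {"twist": [2.6, 0, 0], "dp": [0.4, -2.3, -0.5], "claw": 1}, {"twist": [3.9, 0, 0], "dp": [0.6, -3.5, -0.8], "claw": 1}, {"twist": [5.2, 0, 0], "dp": [0.7, -4.7, -1.1], "claw": 1}, {"twist": [6.5, 0, 0], "dp": [0.8, -5.9, -1.4], "claw": 1}]'

```text
time_s: 1.15
tool_pos: [0.3991, 0.2127, 0.2206]
tool_rot: [-0.158, 1.565, 0.158]
force: [0.8, -0.3, -0.8]
gripper_width: 0.088
```

```bash
python3 -c "
from h import *
goal([.479,.08,.17],-.07)"
```

```text
t 1.15 at [0.3991 0.2127 0.2206] dp [ 1.2648 -3.6487  1.2933] tw [ 3.108   0.0017 -0.0028] F [ 0.7706 -0.2746 -0.7533] w 0.08797923423646867
```

Call:
play_rows --targets '[{"twist": [1.0, 0, 0], "dp": [0.3, -1.0, 0.35], "claw": 1}, {"twist": [2.0, 0, 0], "dp": [0.6, -2.0, 0.7], "claw": 1}, {"twist": [3.1, 0, 0], "dp": [1.0, -2.9, 1.0], "claw": 1}, {"twist": [3.1, 0, 0], "dp": [1.25, -3.65, 1.3], "claw": 1}, {"twist": [3.1, 0, 0], "dp": [1.25, -3.65, 1.3], "claw": 1}]'

```text
time_s: 1.65
tool_pos: [0.4804, 0.0776, 0.1698]
tool_rot: [0.054, 1.57, -0.059]
force: [-0.1, -0.1, -0.2]
gripper_width: 0.0882
```

```bash
python3 -c "
from h import *
snap('wrist','w1.png')
print(w2pix('wrist',[[.478,.0511,.062],[.482,.128,.062],[.479,.083,.062]]))
goal([.479,.08,.067],-.07)"
```

```text
[[318.606  236.6581]
 [316.6069 132.473 ]
 [316.9046 195.7065]]
t 1.7 at [0.4795 0.0801 0.1701] dp [ 2.5788  0.0013 -0.0114] tw [ 0.0114 -0.0093  0.0164] F [-0.2116  0.6442  0.2303] w 0.08795115620392992
```

View pics/w1.png

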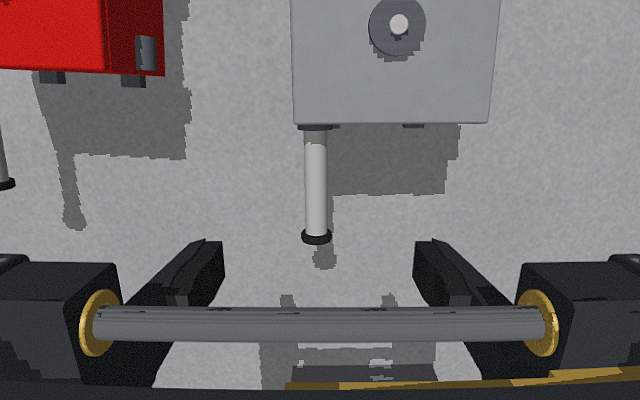

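The wrist view shows the bar from (315,128) to its tip at (316,237), which matches the prediction to 2 px. I'm descending and pinching it.

Call:
play_rows --targets '[{"twist": [0, 0, 0], "dp": [1.0, 0, 0], "claw": 1}, {"twist": [0, 0, 0], "dp": [2.0, 0, 0], "claw": 1}, {"twist": [0, 0, 0], "dp": [2.82, 0.03, -0.01], "claw": 1}, {"twist": [0, 0, 0], "dp": [2.82, 0.03, -0.01], "claw": 0.5}, {"twist": [0, 0, 0], "dp": [2.82, 0.03, -0.01], "claw": 0}]'

```text
time_s: 2.2
tool_pos: [0.4787, 0.0842, 0.0585]
tool_rot: [0.05, 1.571, -0.05]
force: [0.6, -0.2, 1.0]
gripper_width: 0.0744
```

Call:
play_rows --targets '[{"twist": [0, 0, 0], "dp": [0, 0, 0], "claw": 0}, {"twist": [0, 0, 0], "dp": [0, 0, 0], "claw": 0}, {"twist": [0, 0, 0], "dp": [0, 0, 0], "claw": 0}, {"twist": [0, 0, 0], "dp": [0, 0, 0], "claw": 0}]'

```text
time_s: 2.6
tool_pos: [0.4794, 0.0836, 0.0587]
tool_rot: [0.051, 1.569, -0.05]
force: [0.4, -0.4, 0.2]
gripper_width: 0.042
```

```bash
python3 -c "
from h import *
o,p,r=st(); print(p,o['gripper_width'],o['force'],r.as_matrix())
for a in np.arange(0,1.95,.15):
  f=lambda t:np.array([-.1083*np.cos(t+.1576),.1083*np.sin(t+.1576)])
  d=f(a)-f(0); print(round(a,2),'dp x %.2f z %.2f'%(-d[1]/.04,d[0]/.04))"
```

```text
[0.4794 0.0836 0.0587] 0.042036453316815915 [ 0.4089 -0.4012  0.2387] [[ 0.0013  0.0648  0.9979]
 [ 0.0005  0.9979 -0.0648]
 [-1.      0.0006  0.0013]]
0.0 dp x -0.00 z 0.00
0.15 dp x -0.39 z 0.09
0.3 dp x -0.77 z 0.25
0.45 dp x -1.12 z 0.45
0.6 dp x -1.44 z 0.71
0.75 dp x -1.71 z 1.01
0.9 dp x -1.93 z 1.34
1.05 dp x -2.11 z 1.71
1.2 dp x -2.22 z 2.10
1.35 dp x -2.28 z 2.50
1.5 dp x -2.27 z 2.91
1.65 dp x -2.21 z 3.31
1.8 dp x -2.08 z 3.70
```

Call:
play_rows --targets '[{"twist": [0, 0, 0], "dp": [0.03, -0.13, 0], "claw": 0}, {"twist": [0, 0, 0], "dp": [0.03, -0.13, 0], "claw": 0}, {"twist": [0, 0, 0], "dp": [0.03, -0.13, 0], "claw": 0}, {"twist": [0, 0, 0], "dp": [0.03, -0.13, 0], "claw": 0}, {"twist": [0, 0, 0], "dp": [0.03, -0.13, 0], "claw": 0}]'

```text
time_s: 3.1
tool_pos: [0.4786, 0.078, 0.0567]
tool_rot: [0.051, 1.57, -0.051]
force: [-0.6, -1.5, 1.3]
gripper_width: 0.0144
```

Call:
play_rows --targets '[{"twist": [0, 0, 0], "dp": [0, 0, 0], "claw": 0}]'

```text
time_s: 3.2
tool_pos: [0.4786, 0.078, 0.0567]
tool_rot: [0.051, 1.57, -0.051]
force: [-0.4, -0.6, 1.4]
gripper_width: 0.0141
```

The bar is gripped at a width of 14 mm. I'm now following the arc.

Call:
play_rows --targets '[{"twist": [0, 0, 0], "dp": [-0.13, 0, 0.02], "claw": 0}, {"twist": [0, 0, 0], "dp": [-0.26, 0, 0.05], "claw": 0}, {"twist": [0, 0, 0], "dp": [-0.39, 0, 0.09], "claw": 0}, {"twist": [0, 0, 0], "dp": [-0.58, 0, 0.16], "claw": 0}, {"twist": [0, 0, 0], "dp": [-0.77, 0, 0.25], "claw": 0}]'

```text
time_s: 3.7
tool_pos: [0.4897, 0.0773, 0.0882]
tool_rot: [0.051, 1.568, -0.051]
force: [7.2, -1.8, -10.8]
gripper_width: 0.0136
```

```bash
cat > arc.py <<'E'
from h import *
o,p,r=st(); h0=np.array([.4786,.078,.0567]); d=p-h0; u=np.array([.9979,-.0648,0]); X=d@u
a=np.arctan2(.017+d[2],.107-X)-.1576; print('angle',a,'r',np.hypot(.017+d[2],.107-X),'lat',d@np.array([.0648,.9979,0]),'F',o['force'],o['gripper_width'])
f=lambda t:np.array([-.1083*np.cos(t+.1576),.1083*np.sin(t+.1576)])
for t in a+.12*np.arange(1,6): e=f(t)-np.array([X-.107,d[2]+.017]); print('x %.2f z %.2f'%(-e[1]/.04,e[0]/.04))
E
python3 arc.py
```

```text
angle 0.3110062897218533 r 0.10743643774762826 lat -2.14634768378501e-07 F [  7.2435  -1.765  -10.7782] 0.013553496083527277
x -0.29 z 0.14
x -0.55 z 0.34
x -0.78 z 0.57
x -0.99 z 0.82
x -1.16 z 1.09
```

Call:
play_rows --targets '[{"twist": [0, 0, 0], "dp": [-0.29, 0, 0.15], "claw": 0}, {"twist": [0, 0, 0], "dp": [-0.55, 0, 0.34], "claw": 0}, {"twist": [0, 0, 0], "dp": [-0.78, 0, 0.57], "claw": 0}, {"twist": [0, 0, 0], "dp": [-0.99, 0, 0.82], "claw": 0}, {"twist": [0, 0, 0], "dp": [-1.16, 0, 1.09], "claw": 0}]'

```text
time_s: 4.2
tool_pos: [0.5353, 0.0745, 0.1327]
tool_rot: [0.049, 1.564, -0.052]
force: [22.7, 0.6, -53.5]
gripper_width: 0.0132
```

```bash
python3 arc.py
```

```text
angle 0.9182561948653793 r 0.10565650398991945 lat 0.00014046772328049316 F [ 22.7331   0.6266 -53.5144] 0.013195836487720875
x -0.19 z 0.26
x -0.30 z 0.57
x -0.36 z 0.89
x -0.38 z 1.21
x -0.37 z 1.54
```

```bash
python3 - <<'E'
import numpy as np
for rr in(.1045,):
  for t in (.92,1.0,1.1,1.2,1.3,1.4,1.5,1.6,1.7,1.8,1.9):
    X=.107-rr*np.cos(t+.1576); Z=rr*np.sin(t+.1576)-.017
    print(t,'x %.2f z %.2f'%(-(Z-.0772)/.04,(X-.0536)/.04))
E
```

```text
0.92 x 0.05 z 0.10
1.0 x -0.04 z 0.29
1.1 x -0.13 z 0.53
1.2 x -0.20 z 0.78
1.3 x -0.24 z 1.04
1.4 x -0.26 z 1.30
1.5 x -0.25 z 1.56
1.6 x -0.21 z 1.82
1.7 x -0.15 z 2.07
1.8 x -0.06 z 2.32
1.9 x 0.05 z 2.56
```

Call:
play_rows --targets '[{"twist": [0, 0, 0], "dp": [0.05, 0, 0.1], "claw": 0}, {"twist": [0, 0, 0], "dp": [-0.04, 0, 0.29], "claw": 0}, {"twist": [0, 0, 0], "dp": [-0.13, 0, 0.53], "claw": 0}]'

```text
time_s: 4.5
tool_pos: [0.5511, 0.0734, 0.1384]
tool_rot: [0.05, 1.575, -0.051]
force: [2.0, -0.6, -17.7]
gripper_width: 0.0134
```

```bash
python3 arc.py
```

```text
angle 1.0785717227669396 r 0.10450430867784849 lat 0.00010755044526879998 F [  1.9575  -0.615  -17.7271] 0.013404320105695344
x -0.18 z 0.28
x -0.23 z 0.60
x -0.24 z 0.93
x -0.21 z 1.25
x -0.15 z 1.57
```

Call:
play_rows --targets '[{"twist": [0, 0, 0], "dp": [-0.04, 0, 0.25], "claw": 0}, {"twist": [0, 0, 0], "dp": [-0.07, 0, 0.51], "claw": 0}, {"twist": [0, 0, 0], "dp": [-0.08, 0, 0.77], "claw": 0}, {"twist": [0, 0, 0], "dp": [-0.07, 0, 1.03], "claw": 0}]'

```text
time_s: 4.9
tool_pos: [0.5943, 0.0707, 0.1413]
tool_rot: [0.051, 1.572, -0.051]
force: [-3.2, -1.3, -11.1]
gripper_width: 0.0128
```

```bash
python3 arc.py
```

```text
angle 1.5005452058041913 r 0.10202996450942066 lat 0.00017459645545132242 F [ -3.2026  -1.285  -11.1303] 0.012816162999950174
x -0.11 z 0.33
x -0.02 z 0.65
x 0.10 z 0.95
x 0.26 z 1.23
x 0.45 z 1.50
```

Call:
play_rows --targets '[{"twist": [0, 0, 0], "dp": [0.05, 0, 0.26], "claw": 0}, {"twist": [0, 0, 0], "dp": [0.12, 0, 0.5], "claw": 0}, {"twist": [0, 0, 0], "dp": [0.21, 0, 0.75], "claw": 0}, {"twist": [0, 0, 0], "dp": [0.3, 0, 0.96], "claw": 0}]'

```text
time_s: 5.3
tool_pos: [0.6337, 0.0681, 0.1297]
tool_rot: [0.051, 1.57, -0.051]
force: [-5.5, -0.3, -3.8]
gripper_width: 0.0125
```

```bash
python3 arc.py; python3 -c "
from h import *
a=snap('scene','s2.png'); b=bot.camera('side')
A=cv2.resize(a[150:310,320:500],None,fx=2.2,fy=2.2); B=cv2.resize(b[80:220,260:420],None,fx=2.5,fy=2.5)
out=np.zeros((360,800,3),np.uint8); out[:352,:396]=A; out[:350,400:800]=B; cv2.imwrite('pics/open.png',out[:,:,::-1])"
```

```text
angle 1.9063060482527026 r 0.1022254948751437 lat 0.00012708826872995574 F [-5.5002 -0.3367 -3.8163] 0.012494970079533773
x 0.04 z 0.35
x 0.24 z 0.60
x 0.47 z 0.83
x 0.73 z 1.03
x 1.01 z 1.19
```

View pics/open.png

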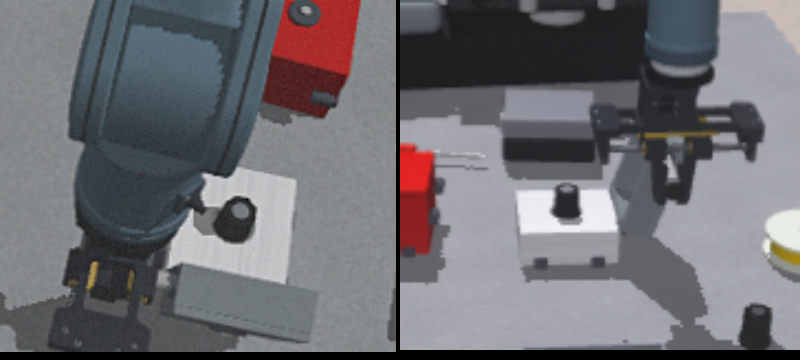

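The lid is open past vertical, at about 1.9 rad, and the cap is visible standing in its nest at crop (237,218). I'm releasing the bar.

Call:
play_rows --targets '[{"twist": [0, 0, 0], "dp": [0, 0, 0], "claw": 1}, {"twist": [0, 0, 0], "dp": [0, 0, 0], "claw": 1}, {"twist": [0, 0, 0], "dp": [0, 0, 0], "claw": 1}, {"twist": [0, 0, 0], "dp": [0, 0, 0], "claw": 1}, {"twist": [0, 0, 0], "dp": [0, 0, 0], "claw": 1}]'

```text
time_s: 5.9
tool_pos: [0.6331, 0.0684, 0.1305]
tool_rot: [0.051, 1.569, -0.051]
force: [0.8, -0.3, 0.1]
gripper_width: 0.0502
```

Call:
play_rows --targets '[{"twist": [0, 0, 0], "dp": [-0.6, 0, 0], "claw": 1}, {"twist": [0, 0, 0], "dp": [-1.4, 0, 0], "claw": 1}, {"twist": [0, 0, 0], "dp": [-2.2, 0, 0], "claw": 1}, {"twist": [0, 0, 0], "dp": [-3.0, 0, 0], "claw": 1}, {"twist": [0, 0, 0], "dp": [-3.0, 0, 0], "claw": 1}]'

```text
time_s: 6.4
tool_pos: [0.6354, 0.0681, 0.2549]
tool_rot: [0.053, 1.562, -0.05]
force: [0.1, -0.4, -0.9]
gripper_width: 0.0881
```

```bash
python3 -c "
from h import *
print(pix2w('scene',[(320+237/2.2,150+207/2.2)],[.075]))
goal([.505,.18,.25],1.5)"
```

```text
[[0.5303 0.1821 0.075 ]]
t 6.4 at [0.6354 0.0681 0.2549] dp [ 0.0999  2.5793 -3.4369] tw [-17.9362   0.0932   0.0556] F [ 0.1375 -0.4478 -0.8804] w 0.08805241375192051
```

Call:
play_rows --targets '[{"twist": [-1.5, 0, 0], "dp": [0, 0.5, -0.7], "claw": 1}, {"twist": [-3.0, 0, 0], "dp": [0, 1.0, -1.4], "claw": 1}, {"twist": [-4.5, 0, 0], "dp": [0, 1.5, -2.1], "claw": 1}, {"twist": [-6.0, 0, 0], "dp": [0, 2.0, -2.8], "claw": 1}, {"twist": [-7.5, 0, 0], "dp": [0, 2.6, -3.4], "claw": 1}]'

```text
time_s: 6.9
tool_pos: [0.502, 0.1811, 0.2494]
tool_rot: [-0.466, 1.521, 0.466]
force: [-0.2, 1.4, 0.7]
gripper_width: 0.0882
```

```bash
python3 -c "
from h import *
goal([.505,.18,.22],1.5); print(st()[0]['joint_positions'])"
```

```text
t 6.9 at [0.502  0.1811 0.2494] dp [ 0.7348 -0.0645  0.0488] tw [-10.3771  -0.0085  -0.0068] F [-0.1735  1.3893  0.7146] w 0.08816133275504258
[-0.6785  0.3502  0.3099  1.8649 -0.1293  0.9469  0.284 ]
```

Call:
play_rows --targets '[{"twist": [-1.6, 0, 0], "dp": [0.2, 0, 0], "claw": 1}, {"twist": [-3.2, 0, 0], "dp": [0.4, 0, 0], "claw": 1}, {"twist": [-4.8, 0, 0], "dp": [0.7, 0, 0], "claw": 1}, {"twist": [-6.4, 0, 0], "dp": [0.7, 0, 0], "claw": 1}, {"twist": [-8.0, -0.01, 0], "dp": [0.7, -0.06, 0.05], "claw": 1}]'

```text
time_s: 7.4
tool_pos: [0.5058, 0.1799, 0.2209]
tool_rot: [-1.002, 1.328, 1.004]
force: [0.3, 0.4, 0.2]
gripper_width: 0.0881
```

Call:
play_rows --targets '[{"twist": [-1.6, 0, 0], "dp": [0, 0, 0], "claw": 1}, {"twist": [-2.4, 0, 0], "dp": [0, 0, 0], "claw": 1}, {"twist": [-2.4, 0, 0], "dp": [0, 0, 0], "claw": 1}]'

```text
time_s: 7.7
tool_pos: [0.5064, 0.1797, 0.2214]
tool_rot: [-1.154, 1.243, 1.156]
force: [0.2, -0.0, 1.0]
gripper_width: 0.0879
```

```bash
python3 -c "
from h import *
snap('wrist','w2.png')
print(w2pix('wrist',[[.532,.183,.075],[.532,.183,.045]]))
goal([.533,.183,.12],1.5); print(st()[0]['joint_positions'])"
```

```text
[[323.9224 214.0622]
 [323.3988 203.2796]]
t 7.75 at [0.5065 0.1798 0.2215] dp [ 2.537  -0.6562  0.1286] tw [-0.0541  0.0078 -0.0023] F [ 1.105  -0.6707 -0.1605] w 0.08830468681139843
[-0.5132  0.3836  0.1116  1.873  -0.0547  0.8877  1.1201]
```

View pics/w2.png

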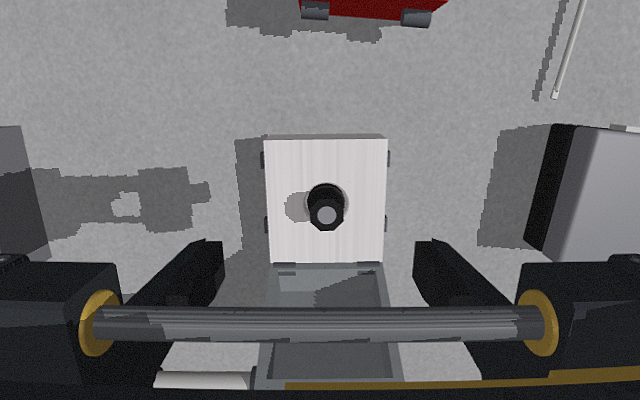

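The wrist view shows the cap top at (326,214), upright in its nest and squared with the jig. The fit gives a position of (.532,.1845). The open lid is at the bottom of the image. I'm descending.

```bash
python3 -c "
from h import *
goal([.532,.1845,.065],1.5)"
```

```text
t 7.75 at [0.5065 0.1798 0.2215] dp [ 3.9121 -0.6287  0.1632] tw [-0.0541  0.0078 -0.0023] F [ 1.105  -0.6707 -0.1605] w 0.08830468681139843
```

Call:
play_rows --targets '[{"twist": [0, 0, 0], "dp": [0.8, -0.63, 0.16], "claw": 1}, {"twist": [0, 0, 0], "dp": [1.6, -0.63, 0.16], "claw": 1}, {"twist": [0, 0, 0], "dp": [2.4, -0.63, 0.16], "claw": 1}, {"twist": [0, 0, 0], "dp": [3.2, -0.63, 0.16], "claw": 0.8}, {"twist": [0, 0, 0], "dp": [3.5, -0.63, 0.16], "claw": 0.7}]'

```text
time_s: 8.25
tool_pos: [0.5304, 0.1839, 0.079]
tool_rot: [-1.153, 1.248, 1.156]
force: [-0.5, 0.4, 0.2]
gripper_width: 0.0747
```

```bash
python3 -c "
from h import *
goal([.532,.1845,.065],1.5)"
```

```text
t 8.25 at [0.5304 0.1839 0.079 ] dp [ 0.35   -0.0399  0.0188] tw [-0.0502 -0.0182 -0.0426] F [-0.5345  0.3825  0.2139] w 0.07473646123046453
```

Call:
play_rows --targets '[{"twist": [0, 0, 0], "dp": [0.2, -0.03, 0], "claw": 0.5}, {"twist": [0, 0, 0], "dp": [0.36, -0.03, 0], "claw": 0.3}, {"twist": [0, 0, 0], "dp": [0.36, -0.03, 0], "claw": 0.1}, {"twist": [0, 0, 0], "dp": [0.36, -0.03, 0], "claw": 0.1}, {"twist": [0, 0, 0], "dp": [0.36, -0.03, 0], "claw": 0.1}]'

```text
time_s: 8.75
tool_pos: [0.5343, 0.1847, 0.0685]
tool_rot: [-1.155, 1.241, 1.154]
force: [0.8, 0.6, 0.6]
gripper_width: 0.0343
```

Call:
play_rows --targets '[{"twist": [0, 0, 0], "dp": [0, 0, 0], "claw": 0.1}, {"twist": [0, 0, 0], "dp": [0, 0, 0], "claw": 0.1}, {"twist": [0, 0, 0], "dp": [0, 0, 0], "claw": 0.1}]'

```text
time_s: 9.05
tool_pos: [0.5342, 0.1847, 0.0684]
tool_rot: [-1.155, 1.241, 1.154]
force: [-1.0, -0.3, 6.0]
gripper_width: 0.0312
```

Call:
play_rows --targets '[{"twist": [0, 0, 0], "dp": [0, 0, 0], "claw": 0}, {"twist": [0, 0, 0], "dp": [0, 0, 0], "claw": 0}]'

```text
time_s: 9.25
tool_pos: [0.5342, 0.1847, 0.0684]
tool_rot: [-1.155, 1.241, 1.154]
force: [-1.2, -0.1, 6.9]
gripper_width: 0.031
```

```bash
python3 -c "
from h import *
snap('wrist','w3.png'); a=bot.camera('scene')
A=cv2.imread('pics/w3.png')[120:400,160:480]; B=cv2.resize(a[190:290,380:480],None,fx=2.8,fy=2.8)[:,:,::-1]
cv2.imwrite('pics/grip.png',np.hstack([A,B]))
goal([.532,.1845,.17],1.5)"
```

```text
t 9.35 at [0.5342 0.1847 0.0684] dp [-2.5403  0.0506 -0.0051] tw [-0.0345  0.0161  0.0185] F [-0.5875  0.3293  7.085 ] w 0.03080667802239724
```

View pics/grip.png

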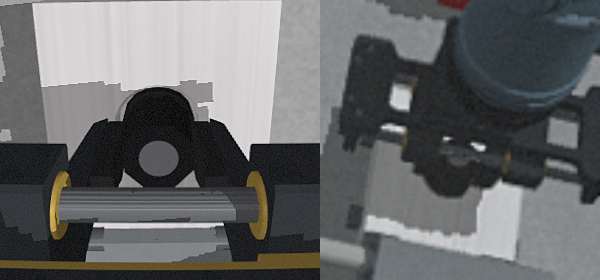

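The cap is gripped between the pads on its flats. I'm lifting it straight up.

Call:
play_rows --targets '[{"twist": [0, 0, 0], "dp": [-0.2, 0, 0], "claw": 0}, {"twist": [0, 0, 0], "dp": [-0.5, 0, 0], "claw": 0}, {"twist": [0, 0, 0], "dp": [-1.0, 0, 0], "claw": 0}, {"twist": [0, 0, 0], "dp": [-1.8, 0, 0], "claw": 0}, {"twist": [0, 0, 0], "dp": [-2.6, 0, 0], "claw": 0}]'

```text
time_s: 9.85
tool_pos: [0.5332, 0.1842, 0.1732]
tool_rot: [-1.154, 1.243, 1.155]
force: [0.5, 0.2, 0.4]
gripper_width: 0.031
```

```bash
python3 -c "
from h import *
goal([.498,-.391,.2],1.494)"
```

```text
t 9.85 at [0.5332 0.1842 0.1732] dp [ -0.6776  -0.1814 -14.4054] tw [0.0346 0.0056 0.0012] F [0.4624 0.1999 0.3765] w 0.031034049381706078
```

Call:
play_rows --targets '[{"twist": [0, 0, 0], "dp": [-0.3, 0.2, -0.6], "claw": 0}, {"twist": [0, 0, 0], "dp": [-0.7, 0.4, -1.5], "claw": 0}, {"twist": [0, 0, 0], "dp": [-0.7, 0.4, -2.5], "claw": 0}, {"twist": [0, 0, 0], "dp": [-0.7, 0.4, -3.5], "claw": 0}, {"twist": [0, 0, 0], "dp": [-0.7, 0.4, -4.5], "claw": 0}]'

```text
time_s: 10.35
tool_pos: [0.5042, 0.0046, 0.2006]
tool_rot: [-1.155, 1.241, 1.154]
force: [1.4, -0.8, -0.7]
gripper_width: 0.0308
```

Call:
play_rows --targets '[{"twist": [0, 0, 0], "dp": [0, 0, -1.0], "claw": 0}, {"twist": [0, 0, 0], "dp": [0, 0, -2.0], "claw": 0}, {"twist": [0, 0, 0], "dp": [0, 0, -3.0], "claw": 0}, {"twist": [0, 0, 0], "dp": [0, 0, -4.0], "claw": 0}, {"twist": [0, 0, 0], "dp": [0, 0, -5.0], "claw": 0}]'

```text
time_s: 10.85
tool_pos: [0.4893, -0.195, 0.2002]
tool_rot: [-1.155, 1.241, 1.154]
force: [1.2, 0.3, -0.8]
gripper_width: 0.0308
```

```bash
python3 -c "
from h import *
goal([.498,-.391,.15],1.494)"
```

```text
t 10.85 at [ 0.4893 -0.195   0.2002] dp [ 1.2529 -0.5746 -4.8723] tw [0.0363 0.0096 0.0168] F [ 1.1865  0.2994 -0.7858] w 0.030779673120178815
```

Call:
play_rows --targets '[{"twist": [0, 0, 0], "dp": [0, -0.1, -1.0], "claw": 0}, {"twist": [0, 0, 0], "dp": [0, -0.2, -2.0], "claw": 0}, {"twist": [0, 0, 0], "dp": [0, -0.4, -3.0], "claw": 0}, {"twist": [0, 0, 0], "dp": [0.3, -0.57, -4.0], "claw": 0}, {"twist": [0, 0, 0], "dp": [0.8, -0.57, -4.87], "claw": 0}]'

```text
time_s: 11.35
tool_pos: [0.4994, -0.3921, 0.169]
tool_rot: [-1.158, 1.241, 1.151]
force: [-0.0, 0.3, -0.9]
gripper_width: 0.0307
```

Call:
play_rows --targets '[{"twist": [0, 0, 0], "dp": [0.4, 0, 0], "claw": 0}, {"twist": [0, 0, 0], "dp": [0.9, 0, 0], "claw": 0}, {"twist": [0, 0, 0], "dp": [1.4, 0, 0], "claw": 0}, {"twist": [0, 0, 0], "dp": [1.4, 0, 0], "claw": 0}]'

```text
time_s: 11.75
tool_pos: [0.4967, -0.3871, 0.109]
tool_rot: [-1.151, 1.242, 1.16]
force: [-0.7, 0.1, -0.6]
gripper_width: 0.0312
```

```bash
python3 -c "
from h import *
a=bot.camera('scene'); b=bot.camera('side'); w=bot.camera('wrist')
A=cv2.resize(a[150:270,90:240],(400,320)); B=cv2.resize(b[215:345,300:430],(320,320))
cv2.imwrite('pics/place.png',np.hstack([A,B])[:,:,::-1])
goal([.498,-.391,.0425],1.494)"
```

```text
t 11.9 at [ 0.4987 -0.3892  0.1124] dp [ 1.747   0.0165 -0.0458] tw [0.0405 0.0034 0.0187] F [-0.0525 -0.2678 -0.5867] w 0.031262674784120585
```

View pics/place.png

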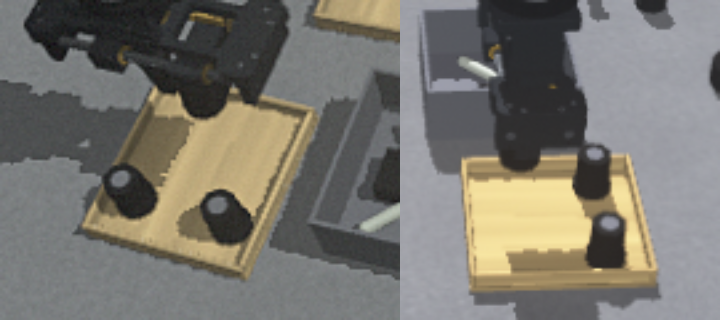

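The side and scene views show the cap held upright above the free near half of the tray, clear of both finished caps and the bin. I'm lowering it.

Call:
play_rows --targets '[{"twist": [0, 0, 0], "dp": [0.4, 0, -0.04], "claw": 0}, {"twist": [0, 0, 0], "dp": [0.8, 0, -0.04], "claw": 0}, {"twist": [0, 0, 0], "dp": [1.2, 0, -0.04], "claw": 0}, {"twist": [0, 0, 0], "dp": [1.5, 0, -0.04], "claw": 0}, {"twist": [0, 0, 0], "dp": [1.6, 0, -0.04], "claw": 0}]'

```text
time_s: 12.4
tool_pos: [0.4969, -0.39, 0.0448]
tool_rot: [-1.152, 1.243, 1.158]
force: [-0.1, 0.5, -0.1]
gripper_width: 0.0308
```

Call:
play_rows --targets '[{"twist": [0, 0, 0], "dp": [0.05, 0, 0], "claw": 0}, {"twist": [0, 0, 0], "dp": [0.1, 0, 0], "claw": 0}, {"twist": [0, 0, 0], "dp": [0.1, 0, 0], "claw": 0}]'

```text
time_s: 12.7
tool_pos: [0.4982, -0.391, 0.0434]
tool_rot: [-1.155, 1.242, 1.154]
force: [0.4, -0.5, 0.2]
gripper_width: 0.031
```

Call:
play_rows --targets '[{"twist": [0, 0, 0], "dp": [0.03, 0, 0], "claw": 0}, {"twist": [0, 0, 0], "dp": [0.05, 0, 0], "claw": 0}, {"twist": [0, 0, 0], "dp": [0.05, 0, 0], "claw": 0}]'

```text
time_s: 13.0
tool_pos: [0.4981, -0.3909, 0.0412]
tool_rot: [-1.155, 1.242, 1.155]
force: [-0.0, 0.6, 0.4]
gripper_width: 0.0306
```

Call:
play_rows --targets '[{"twist": [0, 0, 0], "dp": [0.03, 0, 0], "claw": 0}, {"twist": [0, 0, 0], "dp": [0.03, 0, 0], "claw": 0}]'

```text
time_s: 13.2
tool_pos: [0.4982, -0.391, 0.0404]
tool_rot: [-1.155, 1.242, 1.154]
force: [-0.9, 1.0, 4.6]
gripper_width: 0.0307
```

The cap touches the floor at TCP z .0404, as predicted, with about 4.6 N upward. I'm releasing it.

Call:
play_rows --targets '[{"twist": [0, 0, 0], "dp": [0, 0, 0], "claw": 0.5}, {"twist": [0, 0, 0], "dp": [0, 0, 0], "claw": 0.7}, {"twist": [0, 0, 0], "dp": [0, 0, 0], "claw": 0.7}, {"twist": [0, 0, 0], "dp": [0, 0, 0], "claw": 0.7}, {"twist": [0, 0, 0], "dp": [0, 0, 0], "claw": 0.7}]'

```text
time_s: 13.7
tool_pos: [0.4979, -0.3908, 0.0398]
tool_rot: [-1.154, 1.242, 1.155]
force: [0.2, 0.2, -0.4]
gripper_width: 0.0614
```

Call:
play_rows --targets '[{"twist": [0, 0, 0], "dp": [-0.3, 0, 0], "claw": 0.7}, {"twist": [0, 0, 0], "dp": [-0.8, 0, 0], "claw": 0.7}, {"twist": [0, 0, 0], "dp": [-1.6, 0, 0], "claw": 0.7}, {"twist": [0, 0, 0], "dp": [-2.6, 0, 0], "claw": 0.7}, {"twist": [0, 0, 0], "dp": [-3.6, 0, 0], "claw": 0.7}]'

```text
time_s: 14.2
tool_pos: [0.4977, -0.3909, 0.1861]
tool_rot: [-1.154, 1.242, 1.155]
force: [0.5, 0.2, 0.3]
gripper_width: 0.0614
```

Call:
play_rows --targets '[{"twist": [0, 0, 0], "dp": [-1.0, 0, 0], "claw": 0.7}, {"twist": [0, 0, 0], "dp": [-1.0, 0, 0], "claw": 0.7}, {"twist": [0, 0, 0], "dp": [-1.0, 0, 0], "claw": 0.7}]'

```text
time_s: 14.5
tool_pos: [0.4983, -0.3913, 0.2256]
tool_rot: [-1.157, 1.241, 1.152]
force: [-0.6, 0.3, -1.1]
gripper_width: 0.0619
```

```bash
python3 -c "
from h import *
a=bot.camera('side'); b=bot.camera('scene')
A=a[90:350,270:430]; B=b[130:390,100:480]
cv2.imwrite('pics/end.png',np.hstack([cv2.resize(A,None,fx=1.45,fy=1.45),cv2.resize(B,None,fx=1.45,fy=1.45)])[:,:,::-1])
o=st()[0]; print(o['time_s'],o['tool_pos'],o['force'],o['gripper_width'])"
```

```text
14.6 [ 0.4973 -0.3904  0.2232] [ 0.2596 -0.6274 -0.8367] 0.06184433745593795
```

View pics/end.png

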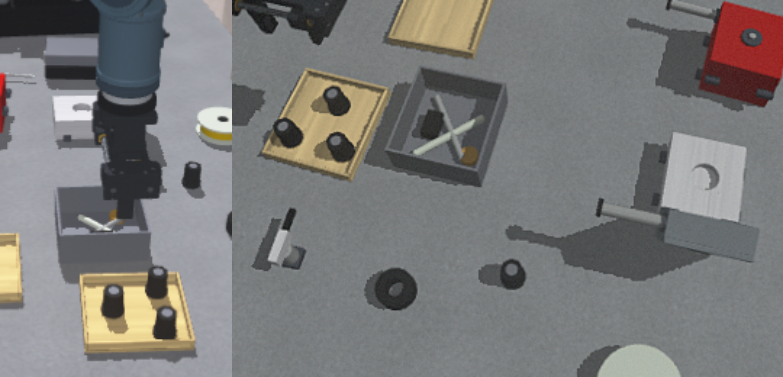

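The end view shows three caps standing upright in the tray, with the new one at (335,99) in its near half. The nest is empty at (705,177), the lid is open by itself and the arm is clear.

```bash
python3 -c "
from rig import bot
print(bot.finish_job())"
```

```text
the job is handed in; nothing more can be done
None
```

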